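# Shut the dust-box flap with the hook pole

### The arm

A 6-joint arm with a two-finger parallel gripper is mounted at the origin on the work surface. World frame = base frame: x ahead of the robot, y to its left, z up, the work surface at z = 0. Lengths are in m, angles in rad, forces in N, time in s.
With the tool pointing down it reaches from about 0.25 to 0.775 m from the base axis. Payload 4 kg.
Tool frame: the origin (TCP) lies at the very end of the fingers, on their centre line; the grasp point (between the pads) lies 19 mm behind it; z points along the fingers, y is the direction in which the jaws open and shut (so a half turn about z gives the same grasp; the last joint's range is limited). The gripper opens to 94 mm and grips with 3 to 60 N. Pads are 16 mm wide; open, the fingers measure 119 mm over their backs; the gripper's body (75 mm by 177 mm) begins 78 mm behind the grasp point.
Start: joints at [-1.32, 0.087, 1.371, -0, 1.684, -0.103], TCP at [0.191, -0.516, 0.206] pointing down, gripper open.
Joint ranges: [-3.1, 3.1], [-0.76, 2.03], [0.27, 2.55], [-1.08, 4.22], [0.17, 2.65], [-2.57, 2.57]. Speed limits (rad/s): [2.79, 2.79, 3.14, 3.14, 3.14, 3.14].

### API

Orientations are given as [roll, pitch, yaw] about the fixed x, y, z axes, in that order (R = Rz(yaw) Ry(pitch) Rx(roll)).
In Python, from bench import robot, cams, models gives the robot as it stands.
- The arm moves only by the tool step_arm, never from a script. Its argument "series" is a list of rows, each a list of 5 numbers: the gripper command: -1 is shut, 1 is fully open, values between are in proportion, then the shift along the tool's x, y, z in mm, then the turn about the tool's z in degrees. A call has 1 to 20 rows; each row is the pose to reach, as a shift and turn from the pose commanded when the call began, along the tool's axes at that moment; what a row does not reach only later rows make up. A row lasts 1/8 s, in which the tool goes at most 62.5 mm and 10.7 degrees, less where a joint would pass 70% of its speed; a pose out of reach is approached as far as the arm can. A call with a gripper value outside its range is refused whole. The fingers move at their own pace and stop on an object; the grip force is fixed at half the most. Time passes only in rows, so rows that repeat a pose let the fingers close. It gives the time, the measured TCP pose, the force and the opening at its end, in the units of the state.
- robot.get_obs(): the state, without advancing time (a new reading comes with each control period).
- cams.snapshot(name): name is "scene" or "top" or "wrist"; returns a dict with "pixels" (420x560x3 uint8, red, green, blue), "fov_y" (degrees; the focal length in pixels is half the picture's height over the tangent of half this angle, whatever the lens; pixels are square), "cx", "cy" (the principal point, pixels), "k1" (the pictures are not rectified: a ray, as slopes to the right and down, at radius r is drawn at 1 + k1 r^2 times it, then the intrinsics apply), "R" (3x3) and "t" (3): a world point X has camera coordinates R X + t. Camera axes: x right, y down, z forward; pixel columns grow to the right and rows downward; lengths in m; the calibration is good to about 2 mm. A picture is of the moment at which its call begins. There is no depth.
- robot.close_job(): hands the job in, once; it reports no verdict.
Trained networks look in a picture, given as the dict that the camera call returned (one of the last four; its "shot" number tells which), for a name from the list of things; names that differ only in an ending like _2 or _b are one class to them, and where a whole thing is asked for, a point or a joint stands for the part that bears it (a point fixed in the world has none). Each returns a list of dicts, best first, with "p" (0 to 1); they miss things now and then, are a little off and sometimes report something else, mostly with a low value. They report only what shows in the picture. A call takes as long as a camera call.
- models.find_in(picture, label): "position" ([x, y, z] in m, in world coordinates, good to about 4 mm: the middle of the surface that is visible of it).
- models.pinpoint(picture, label): "position" ([x, y, z] in m, in world coordinates, good to about 4 mm: a listed point, or the origin of a listed thing).
The state is a dict: "time": time; "joint_positions": joint angles; "qvel": joint speeds; "joint_torque": joint torques, N m; "tool_pos": TCP position; "ee_rot": TCP orientation; "wrist_force": force on the tool from outside, world axes, zero at the start; "wrist_torque": the same for the moment, N m; "width": finger opening in m.
Only numpy, scipy, OpenCV 4.12 (cv2) and the standard library are available. Lean on these libraries where they do the work, as an engineer would, in place of code of your own. Each camera call takes 0.05 s, during which the arm holds its last target. There are 200 camera calls.

### The job

Take the hook pole from its sloping stand, slip its side pin through the ring eye on the front edge of the open dust-box flap, and swing the flap fully shut with it, without slamming. Then unhook the pole and lay it back in its stand as it was. Touch the dust box, its flap and its lamp bar with the pole only, not with the arm or gripper, and leave everything else on the bench where it is.

Things in the scene. Friction and masses are not known exactly. Their poses are not given: they have to be found in the camera images.
- pole: Loose hook pole, ~160 g, 209 mm long; origin = grip centre, +x to the hook end. Wooden handle x -55..45 mm, 26 wide (y), 24 thick (z); steel shaft 10 x 10 mm to x 156. Its hook is a round 8 mm pin at x 150, sticking out sideways from y 5 to y 50 mm. Parked: +x climbs away from the robot at 25 deg above level, y level. Grip at the origin across y, coming down along -z, square to the pole.
- pin (a point): Middle of the pole's side pin: (150, 27.5, 0) mm in the pole's frame; axes as the pole's.
- stand: Fixed wooden stand, base 240 x 90 x 12 mm; origin on the table below the parked grip, x = level direction in which the pole climbs. Low saddle for the handle's last 20 mm (34 mm between cheeks, stop behind the butt); tall fork (20 mm slot, 14 deep) for the shaft, 105 mm from the grip. Both open along the parked pole's +z: lift out and lay back that way. The grip between them hangs free.
- rest (a point): Where the pole's origin lies when parked: 140 mm above the stand's origin. Axes as the stand's (level, not sloped).
- pin_rest (a point): Where the pin's middle lies when the pole is parked. Axes as the stand's.
- dustbox: Fixed grey box, 240 (x) x 300 (y) x 190 mm; origin on the table under the middle of the front face, +x away from the robot. Lamp bar 50 (x) x 370 (y) x 40 mm in front above: centre x -45, z 450 mm, on side brackets at y +/-165. A vertical hand on the pole would hit the bar: lean it 25 to 35 deg, wrist back to the robot, pole rising to the eye; less as the flap comes down.
- flap (a joint): Angle of the aluminium flap (rad): 0 = shut, level on the box's open front top; grows as the front edge rises; starts at 1.05 to 1.25. Hinge axis = the box's y through x 120, z 195 mm in the box's frame. 121 mm deep, 284 wide, 300 g. Stiff hinge: stays where left, 1 to 4 N at the eye moves it; stops by itself at 0.
- eye (a point): Centre of the steel ring eye at the middle of the flap's front edge, 145 mm from the hinge line, in the flap's plane. Hole 32 mm across, wire 8 mm. The hole runs along the box's y, parallel to the hinge: the pin enters sideways towards the box's +y, shaft on the -y side. Axes turn with the flap.
- spray_can: Bystander: upright spray can, 64 mm across, 190 mm tall; origin at the centre of its underside.
- glue_bottle: Bystander: upright white bottle, 60 mm across, 160 mm tall; origin at the centre of its underside.
- screw_jar: Bystander: glass jar with steel lid, 68 mm across, 85 mm tall; origin at the centre of its underside.
- hammer: Bystander: hammer lying flat.
- tape_roll: Bystander: bare brown ring (tape core) lying flat, 96 mm across, 30 mm tall; origin at the centre of its underside.
- offcut: Bystander: wood offcut lying flat, 90 x 60 x 30 mm; origin at the centre of its underside.
- file: Bystander: file with wooden handle lying flat, 250 mm long.

How it is judged:
By the outcome, as a careful person would: the job done as asked, in the order asked, and still so for the second after the job is handed in, with the robot touching nothing.
It also fails if it takes over 58 s, if anything falls off the work surface, if the arm or the gripper's body presses on something with over 40 N, if the wrist force passes 120 N, or if a joint passes its speed limit or range.

## Working session

There is one attempt and no reset: what is moved stays moved. The work goes in short steps, Python scripts to look and compute and a tool call to move; the robot and the scene stay as the last step left them, time stands still between calls to the robot, and variables do not carry over. Pictures are saved under pics/ and viewed, about 8 in all and at most 12, crops included, and the job is handed in when it is done.

Besides the shell and the picture viewer there is one more tool, called after "Request:" in YAML: its name, and indented under it one key for each argument. step_arm: Moves the arm, as the interface text tells. Its arguments: {"type":"object","properties":{"series":{"type":"array","items":{"type":"array","items":{"type":"number"}}}},"required":["series"]}

```bash
mkdir -p pics; ls; cat > h.py <<'E'
import numpy as np, cv2
from bench import robot, cams, models
from scipy.spatial.transform import Rotation as Ro
def save(s,n): cv2.imwrite(f'pics/{n}.png', s['pixels'][:,:,::-1])
def proj(s,X):
    c=s['R']@np.asarray(X)+s['t']; f=210/np.tan(np.radians(s['fov_y'])/2)
    a=c[:2]/c[2]; a=a*(1+s['k1']*(a@a)); return np.array([f*a[0]+s['cx'],f*a[1]+s['cy']])
E
python3 - <<'E'
from h import *
np.set_printoptions(precision=4,suppress=True)
o=robot.get_obs(); print(o)
for c in ['scene','top']:
    s=cams.snapshot(c); save(s,c+'0'); print(c,'campos',-s['R'].T@s['t'],s['fov_y'],s['k1'])
    for l in ['pole','pin','stand','rest','pin_rest','dustbox','eye','flap']:
        for f in ('pinpoint','find_in'):
            try: 
                for r in getattr(models,f)(s,l)[:1]: print(c,f,l,round(r['p'],2),np.array(r['position']),proj(s,r['position']).round())
            except Exception as e: print(c,f,l,e)
    for l in ['spray_can','glue_bottle','screw_jar','hammer','tape_roll','offcut','file']:
        for r in models.pinpoint(s,l)[:1]: print(c,l,round(r['p'],2),np.array(r['position']))
E
```

```text
pics
{'time': 0.0, 'joint_positions': array([-1.3201,  0.0879,  1.3722,  0.    ,  1.6836, -0.1031]), 'qvel': array([ 0.0004, -0.0006, -0.002 , -0.001 ,  0.0005,  0.0001]), 'joint_torque': array([ -0.0002, -34.0172, -30.2431,   0.0717,   0.0327,  -0.0002]), 'tool_pos': array([ 0.1904, -0.5154,  0.2043]), 'ee_rot': array([-3.1394, -0.0002,  0.3538]), 'wrist_force': array([ 0.7508, -0.4542, -0.6017]), 'wrist_torque': array([ 0.0108,  0.024 , -0.0144]), 'width': 0.0941069617566065}
scene campos [ 1.0856 -0.6454  1.185 ] 54.999311418926794 0.0208580085150806
scene pinpoint pole 0.61 [ 0.5386 -0.252   0.1364] [243. 240.]
scene find_in pole 0.8 [ 0.5727 -0.2624  0.1631] [247. 244.]
scene pinpoint pin 0.62 [ 0.6746 -0.2455  0.2087] [275. 254.]
scene find_in pin 0.64 [ 0.5713 -0.2663  0.1699] [246. 243.]
scene pinpoint stand 0.95 [ 0.5361 -0.2509 -0.003 ] [245. 262.]
scene find_in stand 0.81 [ 0.594  -0.2688  0.011 ] [253. 274.]
scene pinpoint rest 0.78 [ 0.5414 -0.2555  0.1385] [242. 241.]
scene find_in rest 0.78 [ 0.6014 -0.2754  0.0115] [253. 277.]
scene pinpoint pin_rest 0.84 [ 0.6752 -0.
[... 1581 characters left out ...]
0994 -0.0016] [232. 187.]
top find_in dustbox 0.91 [0.7635 0.0998 0.2245] [223. 147.]
top pinpoint eye 0.89 [0.7367 0.0984 0.3183] [218. 147.]
top find_in eye 0.65 [ 0.5568 -0.2522  0.1616] [337. 217.]
top pinpoint flap it knows: dustbox, eye, file, glue_bottle, hammer, offcut, pin, pin_rest, pole, rest, screw_jar, spray_can, stand, tape_roll
top find_in flap 0.69 [0.7551 0.0955 0.2984] [220. 143.]
top spray_can 0.58 [0.4901 0.368  0.0036]
top glue_bottle 0.6 [ 0.6342 -0.4197 -0.0002]
top screw_jar 0.69 [ 0.6344 -0.4165  0.0025]
top hammer 0.61 [ 0.3005  0.358  -0.0029]
top tape_roll 0.83 [ 0.4335 -0.0194  0.0037]
top offcut 0.85 [0.4373 0.1415 0.0022]
top file 0.88 [ 0.4516 -0.5421 -0.0004]
```

```bash
python3 - <<'E'
import cv2
a=cv2.imread('pics/scene0.png');b=cv2.imread('pics/top0.png')
cv2.imwrite('pics/sc1.png',cv2.resize(a[120:330,180:460],(800,600),interpolation=cv2.INTER_CUBIC))
cv2.imwrite('pics/tp1.png',cv2.resize(b[90:300,150:430],(800,600),interpolation=cv2.INTER_CUBIC))
E
```

```text
(no output)
```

View pics/sc1.png

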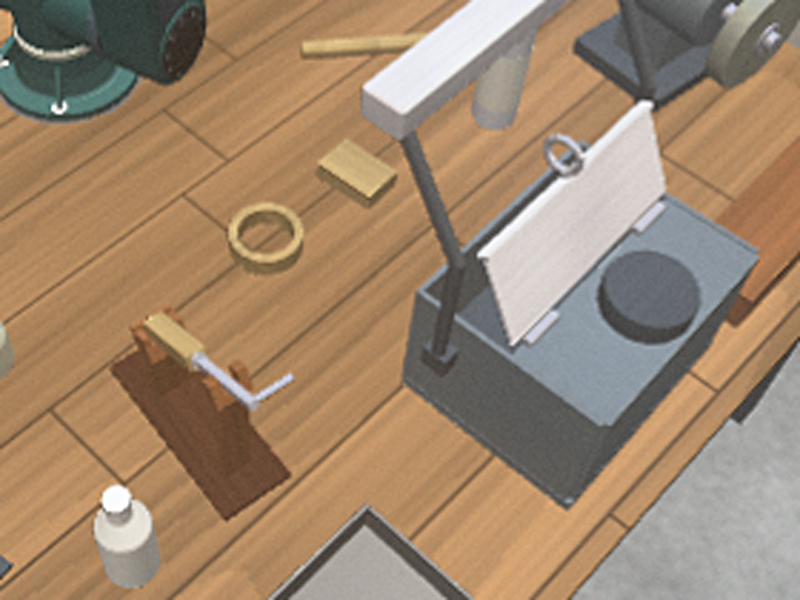

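View pics/tp1.png

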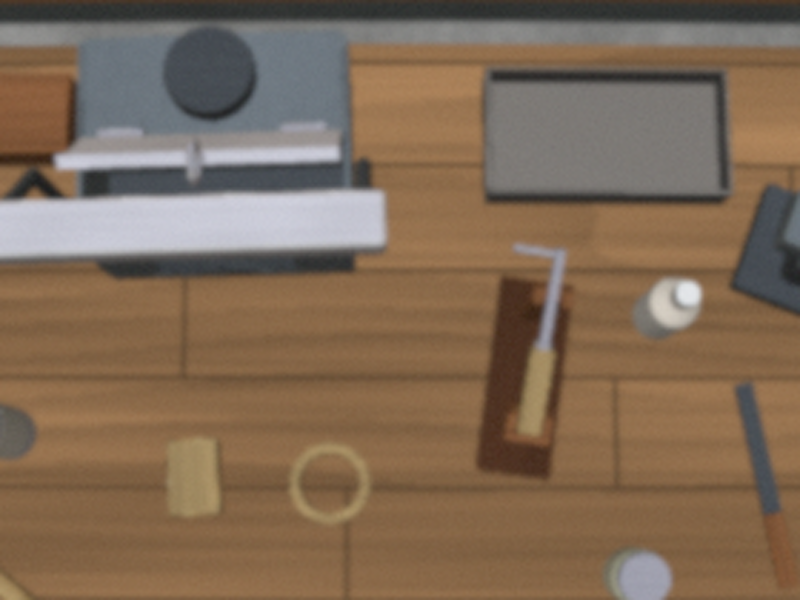

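The views agree with the networks: the pole lies in its stand with its butt near the robot and is yawed about -9°. The ring sits at mid flap, behind and below the bar. The hand can't be tilted through this interface, so I need to see the hand's size before deciding how to clear the bar.

```bash
cat >> h.py <<'E'
def go(P,yaw_deg,o=None):
    o=o or robot.get_obs(); R=Ro.from_euler('xyz',o['ee_rot']).as_matrix()
    d=R.T@(np.array(P)-o['tool_pos'])*1000
    y=np.degrees(np.arctan2(R[1,0],R[0,0])); print('shift mm',d.round(1),'turn',round(y-yaw_deg,1),'yaw now',round(y,1))
E
python3 - <<'E'
from h import *
a=cv2.imread('pics/scene0.png'); cv2.imwrite('pics/sc2.png',cv2.resize(a[60:330,0:300],(660,594),interpolation=cv2.INTER_CUBIC))
go((0.535,-0.255,0.32),-9.3)
E
```

```text
shift mm [ 413.5 -125.5 -114.5] turn 29.6 yaw now 20.3
```

View pics/sc2.png

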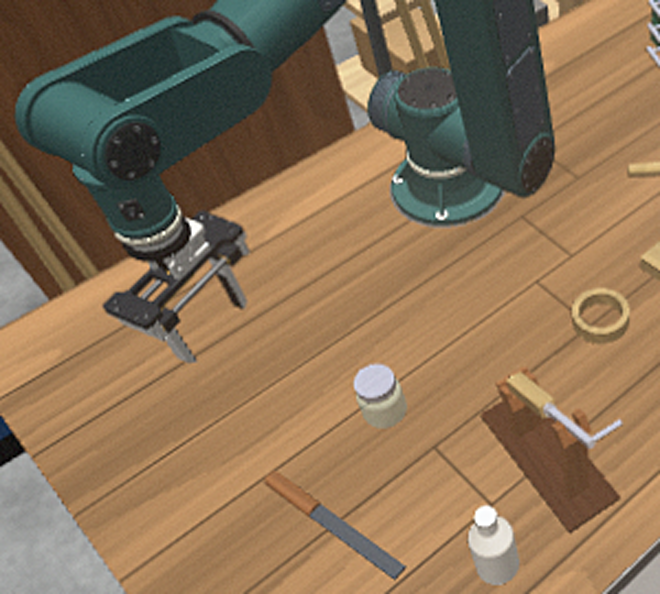

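The wrist above the hand is as bulky as the hand, so a purely vertical hand won't clear the bar. I'll go above the pole first. On the way I'll find out how the arm behaves at the edge of its reach, in free air and with the hand empty, in case that gives a lean.

Request:
step_arm:
  series:
    - [1,0,0,-60,0]
    - [1,60,-20,-110,10]
    - [1,120,-40,-114,20]
    - [1,180,-60,-114,30]
    - [1,240,-80,-114,30]
    - [1,300,-95,-114,30]
    - [1,355,-110,-114,30]
    - [1,413,-125,-114,30]
    - [1,413,-125,-114,30]
    - [1,413,-125,-114,30]

```text
time: 3.55
tool_pos: [0.5349, -0.2553, 0.319]
ee_rot: [3.141, 0.001, -0.168]
wrist_force: [0.2, 0.6, -0.5]
width: 0.0942
```

```bash
python3 - <<'E'
from h import *
np.set_printoptions(precision=4,suppress=True)
o=robot.get_obs(); print(o['time'],o['tool_pos'],o['ee_rot'],o['joint_positions'])
s=cams.snapshot('wrist'); save(s,'w1'); P=[]
for l in ['pole','rest','pin','pin_rest','stand']:
    for r in models.pinpoint(s,l)[:1]: print(l,round(r['p'],2),np.array(r['position']),proj(s,r['position']).round())
go((0.70,-0.30,0.45),-9.3)
E
```

```text
3.55 [ 0.5349 -0.2553  0.319 ] [ 3.1413  0.0012 -0.1683] [-0.5405  0.1934  1.0282 -0.0008  1.921   1.1984]
pole 0.85 [ 0.5319 -0.2552  0.1385] [281. 198.]
rest 0.94 [ 0.536  -0.2548  0.1444] [280. 196.]
pin 0.58 [ 0.67   -0.2448  0.2087] [238.  47.]
stand 0.78 [ 0.5362 -0.2589 -0.0015] [283. 176.]
shift mm [ 171.4   14.1 -129.9] turn -0.6 yaw now -9.9
```

View pics/w1.png

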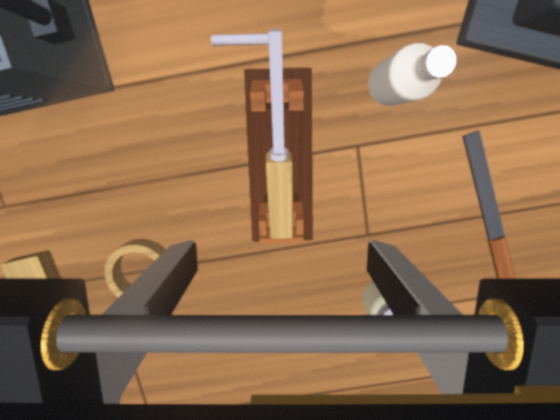

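The pole lies straight along the tool's x axis, and the reported points agree to a few mm. Next is the reach test in free air.

Request:
step_arm:
  series:
    - [1,60,0,-30,0]
    - [1,120,0,-60,0]
    - [1,180,0,-60,0]
    - [1,240,0,-60,0]
    - [1,280,0,-60,0]
    - [1,280,0,-60,0]

```text
time: 4.6
tool_pos: [0.7373, -0.2771, 0.3311]
ee_rot: [3.132, -0.049, -0.17]
wrist_force: [-0.0, -0.4, 1.3]
width: 0.0941
```

```bash
python3 - <<'E'
from h import *
np.set_printoptions(precision=4,suppress=True)
o=robot.get_obs(); print(o['time'],o['tool_pos'],o['ee_rot'],o['joint_positions'])
print(Ro.from_euler('xyz',o['ee_rot']).as_matrix())
E
```

```text
4.6 [ 0.7373 -0.2771  0.3311] [ 3.1318 -0.0494 -0.1701] [-0.433   0.7163  0.2738  0.0039  2.1014  1.3102]
[[ 0.9844 -0.1697  0.047 ]
 [-0.169  -0.9854 -0.018 ]
 [ 0.0493  0.0098 -0.9987]]
```

It does lean at the reach limit: the tool has tipped outward by about 3°. I'll push further out, then check whether the lean persists into a new call.

Request:
step_arm:
  series:
    - [1,60,0,0,0]
    - [1,120,0,0,0]
    - [1,180,0,0,0]
    - [1,240,0,0,0]
    - [1,300,0,0,0]

```text
time: 5.22
tool_pos: [0.8074, -0.2675, 0.2598]
ee_rot: [3.124, -0.1, -0.169]
wrist_force: [-0.3, 0.8, 0.5]
width: 0.094
```

Request:
step_arm:
  series:
    - [1,-60,0,0,0]
    - [1,-100,0,0,0]

```text
time: 5.48
tool_pos: [0.7093, -0.251, 0.2467]
ee_rot: [3.125, -0.097, -0.169]
wrist_force: [0.4, -1.7, 0.8]
width: 0.0942
```

```bash
python3 - <<'E'
from h import *
np.set_printoptions(precision=4,suppress=True)
o=robot.get_obs(); print(o['time'],o['tool_pos'],o['ee_rot'],o['joint_positions'])
print(Ro.from_euler('xyz',o['ee_rot']).as_matrix())
E
```

```text
5.475 [ 0.7093 -0.251   0.2467] [ 3.1248 -0.0973 -0.1687] [-0.4191  0.481   0.8026  0.0079  1.7595  1.3231]
[[ 0.9811 -0.1695  0.0929]
 [-0.1671 -0.9854 -0.0329]
 [ 0.0971  0.0167 -0.9951]]
```

The lean persists across calls, because each call starts from the commanded pose. So the hand can be leaned by repeated outward pushes. I'll build it up in free air before grasping.

Request:
step_arm:
  series:
    - [1,60,0,-30,0]
    - [1,120,0,-30,0]
    - [1,180,0,-30,0]
    - [1,240,0,-30,0]

```text
time: 5.98
tool_pos: [0.8314, -0.2606, 0.2557]
ee_rot: [3.118, -0.149, -0.168]
wrist_force: [-0.4, -0.4, 0.1]
width: 0.0943
```

Request:
step_arm:
  series:
    - [1,100,0,-40,0]
    - [1,160,0,-40,0]

```text
time: 6.22
tool_pos: [0.8523, -0.2538, 0.2632]
ee_rot: [3.11, -0.207, -0.166]
wrist_force: [-0.6, 1.1, -0.2]
width: 0.094
```

Request:
step_arm:
  series:
    - [1,200,0,-40,0]

```text
time: 6.35
tool_pos: [0.8695, -0.2521, 0.2631]
ee_rot: [3.105, -0.248, -0.165]
wrist_force: [0.7, -0.2, 0.2]
width: 0.0938
```

Request:
step_arm:
  series:
    - [1,200,0,-40,0]

```text
time: 6.48
tool_pos: [0.8855, -0.2497, 0.267]
ee_rot: [3.1, -0.291, -0.163]
wrist_force: [0.3, 0.2, 0.3]
width: 0.0942
```

```bash
python3 - <<'E'
from h import *
np.set_printoptions(precision=4,suppress=True)
o=robot.get_obs(); print(o['time'],o['tool_pos'],o['ee_rot'],o['joint_positions'])
E
```

```text
6.475 [ 0.8855 -0.2497  0.267 ] [ 3.1001 -0.2912 -0.1631] [-0.3401  0.8155  0.2738  0.0099  1.7583  1.4032]
```

Request:
step_arm:
  series:
    - [1,200,0,-40,0]

```text
time: 6.6
tool_pos: [0.9003, -0.2473, 0.2733]
ee_rot: [3.095, -0.334, -0.161]
wrist_force: [0.8, 0.0, -0.4]
width: 0.094
```

Request:
step_arm:
  series:
    - [1,200,0,-30,0]

```text
time: 6.72
tool_pos: [0.9152, -0.2453, 0.2797]
ee_rot: [3.09, -0.378, -0.159]
wrist_force: [0.5, -0.7, 0.3]
width: 0.0939
```

Request:
step_arm:
  series:
    - [1,200,0,-30,0]

```text
time: 6.85
tool_pos: [0.929, -0.2433, 0.2879]
ee_rot: [3.086, -0.422, -0.156]
wrist_force: [-0.6, 0.2, 0.3]
width: 0.0944
```

Request:
step_arm:
  series:
    - [1,200,0,-30,0]

```text
time: 6.98
tool_pos: [0.9416, -0.2412, 0.2985]
ee_rot: [3.081, -0.465, -0.153]
wrist_force: [-0.3, 0.1, -0.4]
width: 0.0941
```

```bash
cat >> h.py <<'E'
def st():
    o=robot.get_obs(); R=Ro.from_euler('xyz',o['ee_rot']).as_matrix()
    print(round(o['time'],2),'tcp',o['tool_pos'].round(4),'rpy',np.degrees(o['ee_rot']).round(1),'q',o['joint_positions'].round(3),'w',round(o['width'],4),'f',o['wrist_force'].round(1))
    return o,R
E
python3 - <<'E'
from h import *
o,R=st(); print(R.round(3))
E
```

```text
6.97 tcp [ 0.9416 -0.2412  0.2985] rpy [176.5 -26.7  -8.8] q [-0.313  0.805  0.274  0.011  1.594  1.429] w 0.0941 f [-0.3  0.1 -0.4]
[[ 0.883 -0.179  0.433]
 [-0.137 -0.982 -0.128]
 [ 0.449  0.054 -0.892]]
```

The hand now leans 26.7° at yaw -8.8°, nearly square to the parked pole (25°, about -8°). I'll go back to a pre-grasp point behind the grip.

```bash
python3 - <<'E'
from h import *
o,R=st()
G=np.array([.536,-.254,.140])+.019*R[:,2]
for b in (.17,):
    P=G-b*R[:,2]; print(P); go(P,-8.8)
E
```

```text
6.97 tcp [ 0.9416 -0.2412  0.2985] rpy [176.5 -26.7  -8.8] q [-0.313  0.805  0.274  0.011  1.594  1.429] w 0.0941 f [-0.3  0.1 -0.4]
[ 0.47056713 -0.23462198  0.27469978]
shift mm [-427.6   76.8 -183.7] turn 0.0 yaw now -8.8
```

Request:
step_arm:
  series:
    - [1,-40,8,-40,0]
    - [1,-90,15,-75,0]
    - [1,-140,25,-105,0]
    - [1,-190,34,-130,0]
    - [1,-240,43,-150,0]
    - [1,-290,52,-165,0]
    - [1,-340,61,-180,0]
    - [1,-390,70,-184,0]
    - [1,-428,77,-184,0]
    - [1,-428,77,-184,0]
    - [1,-428,77,-184,0]

```text
time: 8.35
tool_pos: [0.4705, -0.2353, 0.2768]
ee_rot: [3.079, -0.466, -0.153]
wrist_force: [0.2, -0.8, 0.3]
width: 0.0941
```

```bash
python3 - <<'E'
from h import *
o,R=st()
s=cams.snapshot('wrist'); save(s,'w2')
for l in ['pole','rest','pin','pin_rest','stand']:
    for r in models.pinpoint(s,l)[:1]: print(l,round(r['p'],2),np.array(r['position']).round(4),proj(s,r['position']).round())
# overlay model of pole at estimate
im=s['pixels'][:,:,::-1].copy(); y=np.radians(-8.3); c=np.cos(np.radians(25));sn=np.sin(np.radians(25))
X=np.array([c*np.cos(y),c*np.sin(y),sn]);Y=np.array([-np.sin(y),np.cos(y),0]);Z=np.cross(X,Y);O=np.array([.536,-.254,.140])
f=lambda a:tuple(int(v) for v in proj(s,O+X*a[0]+Y*a[1]+Z*a[2]))
for a,b in [((-.055,.013,.012),(.045,.013,.012)),((-.055,-.013,.012),(.045,-.013,.012)),((.045,0,.005),(.15,0,.005)),((.15,0,0),(.15,.05,0))]: cv2.line(im,f(a),f(b),(0,0,255),1)
cv2.imwrite('pics/w2o.png',im)
E
```

```text
8.35 tcp [ 0.4705 -0.2353  0.2768] rpy [176.4 -26.7  -8.8] q [-0.691 -0.325  1.674  0.181  1.358  1.049] w 0.0941 f [ 0.2 -0.8  0.3]
pole 0.57 [ 0.534  -0.2538  0.1379] [280. 205.]
rest 0.77 [ 0.5349 -0.2545  0.1429] [280. 203.]
pin 0.88 [ 0.6728 -0.2477  0.2066] [249.  37.]
stand 0.97 [ 0.5381 -0.2588 -0.0026] [277. 226.]
```

View pics/w2o.png

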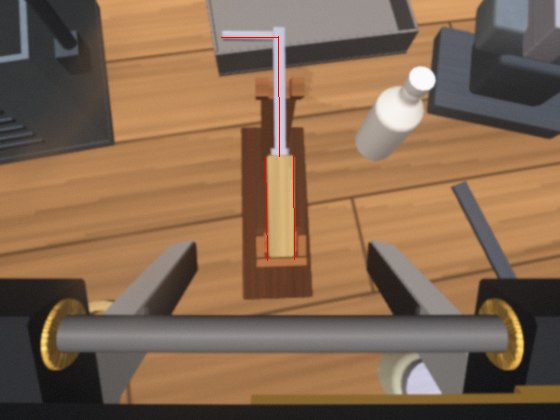

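The model overlay lies on the pole: the handle edges, shaft and pin all match within about 2 px. I'll move straight down the tool axis and grip.

```bash
python3 - <<'E'
from h import *
o,R=st(); go(np.array([.536,-.254,.140])+.019*R[:,2],-8.6)
E
```

```text
8.65 tcp [ 0.4703 -0.2349  0.2745] rpy [176.6 -26.4  -8.8] q [-0.69  -0.322  1.676  0.181  1.359  1.048] w 0.094 f [-0.2  0.6  0. ]
shift mm [  0.9  -0.2 169.9] turn -0.2 yaw now -8.8
```

Request:
step_arm:
  series:
    - [1,0,0,55,0]
    - [1,1,0,110,0]
    - [1,1,0,150,0]
    - [1,1,0,169,0]
    - [1,1,0,169,0]
    - [-1,1,0,169,0]
    - [-1,1,0,169,0]
    - [-1,1,0,169,0]
    - [-1,1,0,169,0]
    - [-1,1,0,169,0]
    - [-1,1,0,169,0]

```text
time: 10.02
tool_pos: [0.543, -0.2566, 0.1235]
ee_rot: [3.082, -0.461, -0.154]
wrist_force: [0.9, 0.4, -0.1]
width: 0.0375
```

```bash
python3 - <<'E'
from h import *
o,R=st(); print((o['tool_pos']-.019*R[:,2]).round(4))
E
```

```text
10.03 tcp [ 0.543  -0.2566  0.1235] rpy [176.6 -26.4  -8.8] q [-0.623 -0.091  1.788  0.175  1.009  1.056] w 0.0375 f [ 0.9  0.4 -0.1]
[ 0.5348 -0.2541  0.1405]
```

Request:
step_arm:
  series:
    - [-1,0,0,0,0]
    - [-1,0,0,0,0]
    - [-1,0,0,0,0]
    - [-1,0,0,0,0]

```text
time: 10.52
tool_pos: [0.5429, -0.2564, 0.1233]
ee_rot: [3.082, -0.461, -0.154]
wrist_force: [-0.0, 1.6, 0.0]
width: 0.026
```

Request:
step_arm:
  series:
    - [-1,0,0,-15,0]
    - [-1,0,0,-40,0]
    - [-1,0,0,-80,0]
    - [-1,0,0,-130,0]
    - [-1,0,0,-130,0]

```text
time: 11.15
tool_pos: [0.4878, -0.2412, 0.2465]
ee_rot: [3.075, -0.471, -0.152]
wrist_force: [0.5, -0.0, -1.4]
width: 0.0258
```

```bash
python3 - <<'E'
from h import *
o,R=st()
s=cams.snapshot('wrist'); save(s,'w3'); np.save('pics/w3R.npy',s['R'])
for s in (s,cams.snapshot('top'),cams.snapshot('scene')):
  for l in ['pole','pin','eye','dustbox']:
    for r in models.pinpoint(s,l)[:1]: 
        p=np.array(r['position']); print(l,round(r['p'],2),p.round(4),'tool mm',(R.T@(p-o['tool_pos'])*1000).round(1))
E
```

```text
11.15 tcp [ 0.4878 -0.2412  0.2465] rpy [176.2 -27.   -8.7] q [-0.673 -0.286  1.707  0.176  1.279  1.053] w 0.0258 f [ 0.5 -0.  -1.4]
pole 0.96 [ 0.4769 -0.2382  0.2609] tool mm [ -3.5  -0.1 -18. ]
pole 0.94 [ 0.4811 -0.2341  0.2603] tool mm [ -0.6  -4.9 -16.2]
pin 0.69 [ 0.6144 -0.2317  0.3227] tool mm [144.8 -27.7 -13.7]
eye 0.71 [0.7338 0.1032 0.3211] tool mm [ 204.2 -378.1   -5. ]
pole 0.53 [ 0.4798 -0.2384  0.2548] tool mm [ -3.6  -0.8 -11.3]
pin 0.62 [ 0.6187 -0.235   0.3196] tool mm [147.7 -25.4  -8.7]
eye 0.66 [0.742  0.1041 0.323 ] tool mm [ 212.1 -380.4   -3.2]
dustbox 0.81 [0.689  0.1007 0.0044] tool mm [  21.5 -386.3  257.5]
```

View pics/w3.png

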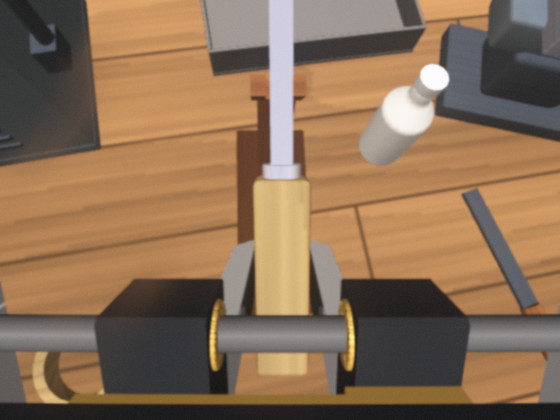

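The pole is held straight in the hand. Next I'll check the box yaw and work out the pre-insertion pose, with the pin 65 mm short of the eye on the -y side and pulled back first.

```bash
cat >> h.py <<'E'
PIN=np.array([.150,-.0275,-.015])
def ray(s,u,z):
    f=210/np.tan(np.radians(s['fov_y'])/2); a=np.array([(u[0]-s['cx'])/f,(u[1]-s['cy'])/f]); b=a.copy()
    for _ in range(20): b=a/(1+s['k1']*(b@b))
    d=s['R'].T@np.array([b[0],b[1],1]); c=-s['R'].T@s['t']; return c+d*(z-c[2])/d[2]
E
python3 - <<'E'
from h import *
s=cams.snapshot('top')
for n,u,z in [('bar near top L',(150,180.3),.47),('bar near top R',(284.8,176.5),.47),('box near R',(273.5,184),.19),('box far L',(178,103.5),.19),('box far R',(272,102),.19)]: print(n,ray(s,u,z).round(4))
o,R=st(); E=np.array([.738,.101,.321])
print('A',end=' ');go(E+[-.13,-.075,-.0]-R@PIN,-8.7); print(E-R@PIN)
T=E-R@PIN
for b in (.097,.15,.2,.25): print('axis',(T-R[:,2]*b).round(3))
for w in ([.13,0,0],[0,.075,0],[.13,.01,0]): print(w,(R.T@np.array(w)*1000).round(1))
E
```

```text
bar near top L [0.6097 0.2372 0.47  ]
bar near top R [ 0.6185 -0.0873  0.47  ]
box near R [ 0.6566 -0.0537  0.19  ]
box far L [0.9182 0.2517 0.19  ]
box far R [ 0.9214 -0.0478  0.19  ]
11.95 tcp [ 0.4872 -0.24    0.2397] rpy [176.6 -26.4  -8.8] q [-0.672 -0.28   1.712  0.176  1.278  1.053] w 0.0258 f [ 0.3 -0.2 -1.2]
A shift mm [ -43.4 -251.1  -39.6] turn -0.1 yaw now -8.8
[0.60676862 0.09264499 0.24232492]
axis [0.565 0.105 0.329]
axis [0.542 0.112 0.376]
axis [0.521 0.118 0.421]
axis [0.499 0.124 0.466]
[0.13, 0, 0] [115.  -23.3  55.9]
[0, 0.075, 0] [-10.3 -73.7  -9.5]
[0.13, 0.01, 0] [113.7 -33.1  54.6]
```

Request:
step_arm:
  series:
    - [-1,-10,-50,-15,0]
    - [-1,-20,-100,-25,0]
    - [-1,-30,-150,-35,0]
    - [-1,-43,-200,-40,0]
    - [-1,-43,-251,-40,0]
    - [-1,-43,-251,-40,0]
    - [-1,-43,-251,-40,0]

```text
time: 12.82
tool_pos: [0.4769, 0.0177, 0.2429]
ee_rot: [3.081, -0.461, -0.153]
wrist_force: [-0.1, -0.6, -0.7]
width: 0.0252
```

Request:
step_arm:
  series:
    - [-1,40,-8,19,0]
    - [-1,80,-16,38,0]
    - [-1,115,-23,56,0]
    - [-1,115,-23,56,0]
    - [-1,115,-23,56,0]
    - [-1,115,-23,56,0]

```text
time: 13.58
tool_pos: [0.6061, 0.0163, 0.2433]
ee_rot: [3.082, -0.462, -0.155]
wrist_force: [-0.5, 1.0, -1.3]
width: 0.0257
```

```bash
python3 - <<'E'
from h import *
o,R=st(); print('pin fk',(o['tool_pos']+R@PIN).round(4))
for c in ('top','scene','wrist'):
  s=cams.snapshot(c); save(s,c+'4')
  for l in ['pin','eye','pole']:
    for r in models.pinpoint(s,l)[:2]: 
        p=np.array(r['position']); print(c,l,round(r['p'],2),p.round(4),proj(s,p).round(),'tool mm',(R.T@(p-o['tool_pos'])*1000).round(1))
a=cv2.imread('pics/scene4.png')[130:260,290:470];b=cv2.imread('pics/wrist4.png')
k=cv2.resize(a,None,fx=4,fy=4,interpolation=cv2.INTER_CUBIC)
cv2.imwrite('pics/c4.png',k)
E
```

```text
13.57 tcp [0.6061 0.0163 0.2433] rpy [176.6 -26.5  -8.9] q [ 0.01  -0.117  1.571 -0.14   1.243  1.765] w 0.0257 f [-0.5  1.  -1.3]
pin fk [0.7373 0.0245 0.3221]
top pin 0.8 [0.7359 0.023  0.3227] [245. 147.] tool mm [149.2 -25.7 -16. ]
top eye 0.75 [0.7356 0.0998 0.3228] [217. 147.] tool mm [ 138.4 -101.1  -26. ]
top pole 0.63 [ 0.4521 -0.5402  0.0016] [414. 253.] tool mm [-166.9  561.5  220.9]
top pole 0.54 [0.5946 0.0208 0.2621] [247. 200.] tool mm [ -2.4  -1.3 -22.3]
scene pin 0.83 [0.7398 0.0245 0.3261] [361. 188.] tool mm [154.  -27.7 -17.5]
scene eye 0.56 [0.7388 0.101  0.3246] [377. 173.] tool mm [ 141.8 -102.8  -26.4]
scene pole 0.84 [0.6013 0.0211 0.2592] [321. 177.] tool mm [  2.1  -2.9 -16.9]
wrist pole 0.66 [0.597  0.021  0.2591] [278. 276.] tool mm [ -1.7  -2.1 -18.6]
wrist pole 0.19 [ 0.6835  0.096  -0.0031] [199. 227.] tool mm [ -52.4 -105.4  243.3]
```

View pics/c4.png

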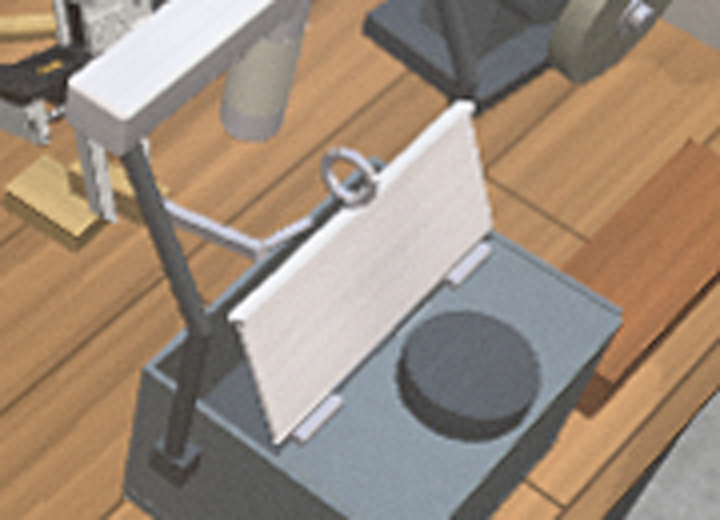

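In both cameras the pin and eye agree in x and z to 1 mm, with 77 mm left to go in y. In the crop the pin points at (318,220) and the ring is centred at (350,178); translating along the flap edge carries the pin's middle onto the ring. Inserting.

Request:
step_arm:
  series:
    - [-1,-4,-24,-3,0]
    - [-1,-7,-45,-6,0]
    - [-1,-9,-60,-8,0]
    - [-1,-11,-75,-10,0]
    - [-1,-11,-75,-10,0]
    - [-1,-11,-75,-10,0]

```text
time: 14.92
tool_pos: [0.6063, 0.0934, 0.2427]
ee_rot: [3.081, -0.461, -0.154]
wrist_force: [-0.1, -0.9, -1.5]
width: 0.0259
```

```bash
python3 - <<'E'
from h import *
o,R=st(); print('pin fk',(o['tool_pos']+R@PIN).round(4))
for c in ('top','scene'):
  s=cams.snapshot(c); save(s,c+'5')
  for l in ['pin','eye']:
    for r in models.pinpoint(s,l)[:1]: 
        p=np.array(r['position']); print(c,l,round(r['p'],2),p.round(4),proj(s,p).round())
a=cv2.imread('pics/scene5.png')[140:230,310:430];b=cv2.imread('pics/top5.png')[110:200,160:280]
k=np.hstack([cv2.resize(x,(396,300),interpolation=cv2.INTER_CUBIC) for x in (a,b)])
cv2.imwrite('pics/c5.png',k)
# closing plan: eye arc, axes in tool mm
H=np.array([.805,.195])
for th in (1.07,.9,.7,.5,.3,.15,0):
    d=np.array([ -.145*(np.cos(th)-np.cos(1.07)),0,.145*(np.sin(th)-np.sin(1.07))]); print(th,(d*1000).round(),(R.T@d*1000).round(1))
E
```

```text
14.93 tcp [0.6063 0.0934 0.2427] rpy [176.5 -26.4  -8.8] q [ 0.175 -0.078  1.537 -0.212  1.268  1.935] w 0.0259 f [-0.1 -0.9 -1.5]
pin fk [0.7375 0.1018 0.3213]
top pin 0.56 [0.7348 0.1017 0.3234] [217. 147.]
top eye 0.62 [0.7368 0.1028 0.318 ] [217. 147.]
scene pin 0.86 [0.7386 0.099  0.3283] [377. 173.]
scene eye 0.79 [0.7373 0.1009 0.3207] [377. 174.]
1.07 [-0.  0.  0.] [0. 0. 0.]
0.9 [-21.   0. -14.] [-24.2   2.9   3.4]
0.7 [-41.   0. -34.] [-51.6   5.6  12.5]
0.5 [-58.   0. -58.] [-76.7   7.2  26.8]
0.3 [-69.   0. -84.] [-98.5   7.8  45.8]
0.15 [ -74.    0. -106.] [-112.2    7.5   62.6]
0 [ -75.    0. -127.] [-123.3    6.6   81.3]
```

View pics/c5.png

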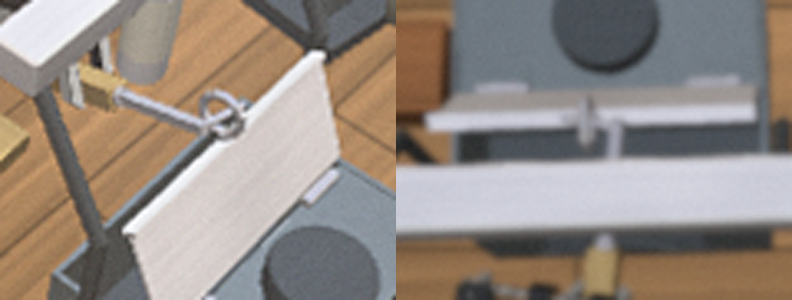

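The pin goes through the ring with its shaft on the -y side and no contact force. Starting the swing slowly along the arc.

Request:
step_arm:
  series:
    - [-1,-6,1,1,0]
    - [-1,-12,1,2,0]
    - [-1,-18,2,2,0]
    - [-1,-24,3,3,0]
    - [-1,-31,3,6,0]
    - [-1,-38,4,8,0]
    - [-1,-45,5,10,0]
    - [-1,-52,6,13,0]
    - [-1,-58,6,16,0]
    - [-1,-64,6,19,0]
    - [-1,-70,7,23,0]
    - [-1,-77,7,27,0]
    - [-1,-77,7,27,0]

```text
time: 16.85
tool_pos: [0.5473, 0.094, 0.1833]
ee_rot: [3.081, -0.458, -0.153]
wrist_force: [1.2, -0.5, -1.8]
width: 0.0257
```

```bash
python3 - <<'E'
from h import *
o,R=st(); print('pin fk',(o['tool_pos']+R@PIN).round(4))
for c in ('top','scene'):
  s=cams.snapshot(c); save(s,c+'6')
  for l in ['pin','eye','pole']:
    for r in models.pinpoint(s,l)[:1]: 
        p=np.array(r['position']); print(c,l,round(r['p'],2),p.round(4),(R.T@(p-o['tool_pos'])*1000).round(1),'th',np.arctan2(p[2]-.195,.805-p[0]).round(2))
E
```

```text
16.85 tcp [0.5473 0.094  0.1833] rpy [176.5 -26.3  -8.8] q [ 0.201 -0.187  1.75  -0.23   1.175  1.984] w 0.0257 f [ 1.2 -0.5 -1.8]
pin fk [0.6788 0.1024 0.2616]
top pin 0.57 [0.678  0.0992 0.2617] [149.8 -24.2 -15. ] th 0.48
top eye 0.63 [0.6811 0.1011 0.2693] [155.7 -26.2 -20.7] th 0.54
top pole 0.59 [0.5383 0.0981 0.1969] [ -2.5  -1.6 -16.6] th 0.01
scene pin 0.46 [0.6792 0.1023 0.2683] [153.4 -27.1 -20.8] th 0.53
scene eye 0.6 [0.6869 0.0991 0.2743] [163.3 -25.  -22.5] th 0.59
scene pole 0.77 [0.5416 0.0972 0.1996] [  1.7  -1.2 -17.5] th 0.02
```

Request:
step_arm:
  series:
    - [-1,-5,0,4,0]
    - [-1,-11,0,9,0]
    - [-1,-16,0,14,0]
    - [-1,-22,0,19,0]
    - [-1,-26,0,24,0]
    - [-1,-31,0,30,0]
    - [-1,-35,0,36,0]
    - [-1,-39,0,41,0]
    - [-1,-42,0,46,0]
    - [-1,-45,0,51,0]
    - [-1,-47,0,55,0]
    - [-1,-49,-1,59,0]
    - [-1,-51,-1,62,0]
    - [-1,-51,-1,62,0]

```text
time: 19.0
tool_pos: [0.5297, 0.094, 0.1058]
ee_rot: [3.081, -0.46, -0.154]
wrist_force: [-0.1, -1.0, -0.9]
width: 0.0253
```

```bash
python3 - <<'E'
from h import *
o,R=st(); print('pin fk',(o['tool_pos']+R@PIN).round(4))
for c in ('top','scene'):
  s=cams.snapshot(c); save(s,c+'7')
  for l in ['pin','eye','pole']:
    for r in models.pinpoint(s,l)[:1]: 
        p=np.array(r['position']); print(c,l,round(r['p'],2),p.round(4),(R.T@(p-o['tool_pos'])*1000).round(1),'th',np.arctan2(p[2]-.195,.805-p[0]).round(2))
a=cv2.imread('pics/scene7.png')[130:250,300:460]
cv2.imwrite('pics/c7.png',cv2.resize(a,(800,600),interpolation=cv2.INTER_CUBIC))
E
```

```text
19.0 tcp [0.5297 0.094  0.1058] rpy [176.5 -26.3  -8.8] q [ 0.21  -0.176  1.899 -0.254  1.02   2.038] w 0.0253 f [-0.1 -1.  -0.9]
pin fk [0.661  0.1023 0.1843]
top pin 0.6 [0.659  0.1045 0.1868] [149.  -29.2 -18.4] th -0.06
top eye 0.66 [0.6609 0.0981 0.1956] [155.5 -22.7 -24.6] th 0.0
top pole 0.55 [0.5222 0.0972 0.126 ] [  1.9  -0.8 -21.7] th -0.24
scene pin 0.74 [0.6616 0.0997 0.1905] [153.6 -24.7 -19.9] th -0.03
scene eye 0.6 [0.6633 0.0964 0.1955] [157.8 -21.5 -23.3] th 0.0
scene pole 0.58 [0.525  0.0966 0.1249] [  4.   -0.7 -19.4] th -0.25
```

View pics/c7.png

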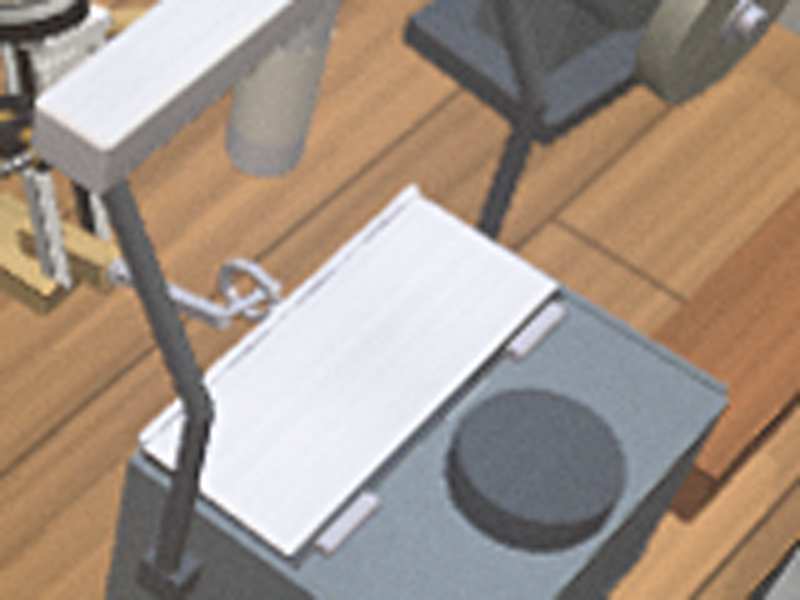

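The flap looks level, with the eye at about z 195, but no stop force has been felt yet. I'll press gently further down to be sure it is fully home.

Request:
step_arm:
  series:
    - [-1,-1,0,2,0]
    - [-1,-2,0,4,0]
    - [-1,-2,0,4,0]

```text
time: 19.77
tool_pos: [0.5305, 0.0939, 0.1025]
ee_rot: [3.082, -0.462, -0.154]
wrist_force: [-0.2, -0.4, 0.1]
width: 0.0259
```

Request:
step_arm:
  series:
    - [-1,-1,0,2,0]
    - [-1,-2,0,4,0]
    - [-1,-2,0,4,0]

```text
time: 20.15
tool_pos: [0.5312, 0.0937, 0.0988]
ee_rot: [3.082, -0.464, -0.154]
wrist_force: [1.6, 0.9, 3.1]
width: 0.0257
```

```bash
python3 - <<'E'
from h import *
o,R=st(); print('pin fk',(o['tool_pos']+R@PIN).round(4))
for c in ('top','scene'):
  s=cams.snapshot(c)
  for l in ['pin','eye']:
    for r in models.pinpoint(s,l)[:1]: 
        p=np.array(r['position']); print(c,l,round(r['p'],2),p.round(4))
E
```

```text
20.15 tcp [0.5312 0.0937 0.0988] rpy [176.6 -26.6  -8.8] q [ 0.209 -0.17   1.91  -0.257  0.999  2.043] w 0.0257 f [1.6 0.9 3.1]
pin fk [0.6622 0.1021 0.1778]
top pin 0.55 [0.6579 0.0996 0.1845]
top eye 0.74 [0.6593 0.0964 0.1938]
scene pin 0.73 [0.6605 0.0993 0.1868]
scene eye 0.91 [0.6614 0.0988 0.1943]
```

Request:
step_arm:
  series:
    - [-1,-1,0,2,0]
    - [-1,-1,0,3,0]
    - [-1,-1,0,3,0]

```text
time: 20.82
tool_pos: [0.5316, 0.0934, 0.0954]
ee_rot: [3.082, -0.464, -0.154]
wrist_force: [5.1, -0.7, 3.9]
width: 0.0258
```

Request:
step_arm:
  series:
    - [-1,-1,0,2,0]
    - [-1,-1,0,3,0]
    - [-1,-1,0,3,0]

```text
time: 21.2
tool_pos: [0.5322, 0.0932, 0.0925]
ee_rot: [3.082, -0.465, -0.154]
wrist_force: [6.1, -0.1, 3.4]
width: 0.0258
```

```bash
python3 - <<'E'
from h import *
o,R=st(); print('pin fk',(o['tool_pos']+R@PIN).round(4))
for c in ('top','scene'):
  s=cams.snapshot(c); save(s,c+'8')
  for l in ['pin','eye','pole']:
    for r in models.pinpoint(s,l)[:1]: 
        p=np.array(r['position']); print(c,l,round(r['p'],2),p.round(4),(R.T@(p-o['tool_pos'])*1000).round(1))
E
```

```text
21.2 tcp [0.5322 0.0932 0.0925] rpy [176.6 -26.6  -8.8] q [ 0.207 -0.162  1.916 -0.259  0.984  2.045] w 0.0258 f [ 6.1 -0.1  3.4]
pin fk [0.6632 0.1015 0.1717]
top pin 0.8 [0.6593 0.1025 0.1823] [151.2 -27.2 -26.3]
top eye 0.73 [0.6601 0.0997 0.193 ] [157.1 -24.  -35.1]
top pole 0.79 [0.5268 0.0966 0.11  ] [  2.5  -1.5 -18.4]
scene pin 0.6 [0.6601 0.1015 0.1867] [154.  -26.1 -29.7]
scene eye 0.66 [0.6625 0.0976 0.1955] [160.6 -22.3 -36.1]
```

The pin stays put at the bottom of the ring and the pole begins to pivot slightly in the grip at about 5 N. That is the stop, so the flap is home with the eye at hinge height. Next I'll centre the pin in the hole and slide it out to -y.

Request:
step_arm:
  series:
    - [-1,2,0,-4,0]
    - [-1,4,0,-8,0]
    - [-1,4,0,-8,0]

```text
time: 21.98
tool_pos: [0.5287, 0.0932, 0.0978]
ee_rot: [3.08, -0.455, -0.154]
wrist_force: [0.1, -0.6, -1.7]
width: 0.0256
```

```bash
python3 - <<'E'
from h import *
o,R=st()
for c in ('top','scene'):
  s=cams.snapshot(c); save(s,c+'9')
  for l in ['pin','eye']:
    for r in models.pinpoint(s,l)[:1]: 
        p=np.array(r['position']); print(c,l,round(r['p'],2),p.round(4),(R.T@(p-o['tool_pos'])*1000).round(1))
E
```

```text
21.98 tcp [0.5287 0.0932 0.0978] rpy [176.5 -26.1  -8.8] q [ 0.208 -0.169  1.908 -0.255  1.008  2.04 ] w 0.0256 f [ 0.1 -0.6 -1.7]
top pin 0.88 [0.6538 0.1015 0.1883] [149.7 -25.6 -29.1]
top eye 0.84 [0.6604 0.0982 0.1949] [158.9 -23.1 -31.8]
scene pin 0.62 [0.6606 0.0985 0.1927] [158.1 -23.6 -29.8]
scene eye 0.86 [0.6652 0.099  0.1933] [162.4 -24.9 -28.4]
```

The pin is free (pole weight only) and near the hole's centre. Sliding out.

Request:
step_arm:
  series:
    - [-1,3,10,-1,0]
    - [-1,5,25,1,0]
    - [-1,7,40,3,0]
    - [-1,9,55,5,0]
    - [-1,11,74,8,0]
    - [-1,11,74,8,0]

```text
time: 23.02
tool_pos: [0.5307, 0.0168, 0.1022]
ee_rot: [3.081, -0.461, -0.156]
wrist_force: [0.4, 0.9, -1.0]
width: 0.0258
```

```bash
python3 - <<'E'
from h import *
o,R=st(); 
for c in ('top','scene'):
  s=cams.snapshot(c); save(s,c+'10')
  for l in ['pin','eye','pole']:
    for r in models.pinpoint(s,l)[:1]: 
        p=np.array(r['position']); print(c,l,round(r['p'],2),p.round(4),(R.T@(p-o['tool_pos'])*1000).round(1))
a=cv2.imread('pics/scene10.png')[130:250,300:460]
cv2.imwrite('pics/c10.png',cv2.resize(a,(640,480),interpolation=cv2.INTER_CUBIC))
E
```

```text
23.02 tcp [0.5307 0.0168 0.1022] rpy [176.6 -26.4  -9. ] q [ 0.014 -0.22   1.942 -0.163  0.979  1.816] w 0.0258 f [ 0.4  0.9 -1. ]
top pin 0.86 [0.6562 0.0236 0.1942] [151.  -24.6 -29.2]
top eye 0.93 [0.6593 0.0989 0.1923] [142.4 -99.2 -35.9]
top pole 0.65 [ 0.451  -0.5417 -0.001 ] [-38.5 557.3 129.8]
scene pin 0.6 [0.6605 0.0261 0.195 ] [154.8 -27.8 -28.4]
scene eye 0.74 [0.6631 0.0971 0.1943] [146.9 -98.  -35.8]
scene pole 0.83 [0.5246 0.0209 0.1175] [  0.8  -2.1 -16.9]
```

View pics/c10.png

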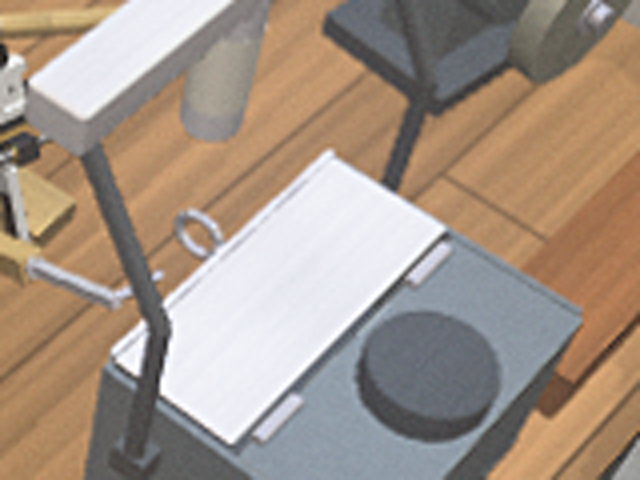

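The pin is clear of the ring and the flap is shut, with the eye at z 0.193. The pole has pivoted about +5° in the grip. Returning to the spot above the stand.

```bash
python3 - <<'E'
from h import *
o,R=st(); go((.4878,-.2412,.2465),-8.8); print((R.T@np.array([-.06,0,.03])*1000).round())
E
```

```text
23.43 tcp [0.5309 0.0188 0.102 ] rpy [176.6 -26.4  -8.8] q [ 0.018 -0.219  1.942 -0.163  0.978  1.816] w 0.0258 f [ 0.1 -0.2 -1.6]
shift mm [  61.7  270.9 -114.7] turn 0.0 yaw now -8.8
[-40.  12. -53.]
```

Request:
step_arm:
  series:
    - [-1,-40,12,-40,0]
    - [-1,-30,50,-75,0]
    - [-1,-10,100,-110,0]
    - [-1,15,150,-115,0]
    - [-1,38,200,-115,0]
    - [-1,62,240,-115,0]
    - [-1,62,271,-115,0]
    - [-1,62,271,-115,0]
    - [-1,62,271,-115,0]

```text
time: 24.55
tool_pos: [0.4877, -0.241, 0.2465]
ee_rot: [3.082, -0.46, -0.154]
wrist_force: [-0.5, 1.0, -1.9]
width: 0.0256
```

```bash
python3 - <<'E'
from h import *
o,R=st(); 
D=[]
for c in ('top','scene','wrist'):
  s=cams.snapshot(c); save(s,c+'11')
  for l in ['pin','pole','rest','pin_rest']:
    for r in models.pinpoint(s,l)[:1]: 
        p=np.array(r['position']); print(c,l,round(r['p'],2),p.round(4),(R.T@(p-o['tool_pos'])*1000).round(1))
# wrist comparison: butt/neck line rows vs earlier w3
a=cv2.imread('pics/w3.png');b=cv2.imread('pics/wrist11.png')
cv2.imwrite('pics/c11.png',np.hstack([a[150:400,200:360],b[150:400,200:360]]))
go((.5430,-.2566,.1235),-8.8)
E
```

```text
24.55 tcp [ 0.4877 -0.241   0.2465] rpy [176.6 -26.4  -8.8] q [-0.674 -0.278  1.697  0.177  1.292  1.053] w 0.0256 f [-0.5  1.  -1.9]
top pin 0.86 [ 0.6108 -0.2363  0.3364] [148.3 -21.8 -28.1]
top pole 0.96 [ 0.4795 -0.2376  0.2639] [  0.   -0.9 -19.5]
top rest 0.66 [ 0.5352 -0.2564  0.1385] [ -3.8   0.9 118.9]
top pin_rest 0.9 [ 0.6768 -0.2466  0.2051] [149.8 -30.5 118.9]
scene pin 0.56 [ 0.6189 -0.2312  0.3389] [155.9 -28.2 -27.5]
scene pole 0.84 [ 0.4849 -0.2402  0.2614] [  4.    0.5 -14.6]
scene rest 0.86 [ 0.542  -0.2546  0.1359] [  0.8  -2.2 124. ]
scene pin_rest 0.42 [ 0.4517 -0.539   0.0017] [-99.8 286.3 241.1]
wrist pole 0.92 [ 0.48   -0.2386  0.263 ] [  0.2  -0.1 -18.3]
shift mm [ -4.  -2. 136.] turn -0.0 yaw now -8.8
```

View pics/c11.png

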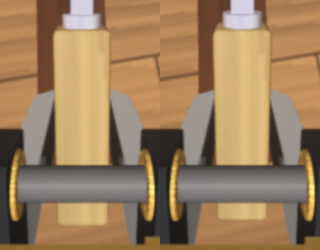

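The axial position is unchanged; only the pitch differs, and the butt appears a little farther away. Lowering square to the stand: the butt will touch first and should pivot the pole back into the fork.

Request:
step_arm:
  series:
    - [-1,-1,-1,40,0]
    - [-1,-2,-1,80,0]
    - [-1,-3,-2,105,0]
    - [-1,-4,-2,118,0]
    - [-1,-4,-2,124,0]
    - [-1,-4,-2,124,0]

```text
time: 26.05
tool_pos: [0.5381, -0.2553, 0.1349]
ee_rot: [3.081, -0.462, -0.154]
wrist_force: [-0.1, 0.9, -0.9]
width: 0.0258
```

Request:
step_arm:
  series:
    - [-1,0,0,3,0]
    - [-1,0,0,6,0]
    - [-1,0,0,6,0]

```text
time: 26.42
tool_pos: [0.5404, -0.2558, 0.1289]
ee_rot: [3.082, -0.461, -0.154]
wrist_force: [-0.7, 0.5, -2.1]
width: 0.026
```

Request:
step_arm:
  series:
    - [-1,0,0,3,0]
    - [-1,0,0,5,0]
    - [-1,0,0,5,0]

```text
time: 26.8
tool_pos: [0.5433, -0.2567, 0.1256]
ee_rot: [3.081, -0.463, -0.154]
wrist_force: [-2.1, 0.3, 2.9]
width: 0.0258
```

```bash
python3 - <<'E'
from h import *
o,R=st(); 
for c in ('top','scene','wrist'):
  s=cams.snapshot(c); save(s,c+'12')
  for l in ['pin','pole']:
    for r in models.pinpoint(s,l)[:1]: 
        p=np.array(r['position']); print(c,l,round(r['p'],2),p.round(4),(R.T@(p-o['tool_pos'])*1000).round(1))
go((.5430,-.2566,.1235),-8.8)
E
```

```text
26.8 tcp [ 0.5433 -0.2567  0.1256] rpy [176.5 -26.5  -8.8] q [-0.623 -0.093  1.787  0.175  1.011  1.056] w 0.0258 f [-2.1  0.3  2.9]
top pin 0.82 [ 0.6699 -0.2516  0.2097] [148.8 -23.2 -21.1]
top pole 0.54 [ 0.536  -0.25    0.1456] [  1.6  -4.2 -21.8]
scene pin 0.7 [ 0.6734 -0.2493  0.2135] [153.3 -25.8 -23.3]
scene pole 0.61 [ 0.4306 -0.0201 -0.0024] [-189.2 -219.1   35.4]
wrist pole 0.84 [ 0.5359 -0.2547  0.1421] [  0.6   0.3 -18.2]
shift mm [-1.2 -0.2  1.7] turn -0.0 yaw now -8.8
```

The butt is touching the saddle (about 5 N). Pressing on a few mm pivots the pole level with the fork.

Request:
step_arm:
  series:
    - [-1,0,0,2,0]
    - [-1,0,0,3,0]
    - [-1,0,0,3,0]

```text
time: 27.62
tool_pos: [0.5446, -0.2571, 0.1241]
ee_rot: [3.081, -0.464, -0.153]
wrist_force: [-4.8, 3.7, 10.0]
width: 0.0258
```

Request:
step_arm:
  series:
    - [-1,0,0,2,0]
    - [-1,0,0,3,0]
    - [-1,0,0,3,0]

```text
time: 28.0
tool_pos: [0.5447, -0.2571, 0.1239]
ee_rot: [3.08, -0.463, -0.152]
wrist_force: [-19.9, 8.4, 23.4]
width: 0.0258
```

```bash
python3 - <<'E'
from h import *
o,R=st(); 
for c in ('top','scene','wrist'):
  s=cams.snapshot(c); save(s,c+'13')
  for l in ['pin','pole']:
    for r in models.pinpoint(s,l)[:1]: 
        p=np.array(r['position']); print(c,l,round(r['p'],2),p.round(4),(R.T@(p-o['tool_pos'])*1000).round(1))
E
```

```text
28.0 tcp [ 0.5447 -0.2571  0.1239] rpy [176.5 -26.5  -8.7] q [-0.621 -0.089  1.785  0.174  1.007  1.056] w 0.0258 f [-19.9   8.4  23.4]
top pin 0.51 [ 0.3273 -0.3833  0.0007] [-230.2  156.    32.5]
top pole 0.73 [ 0.5364 -0.2543  0.1422] [  0.4  -0.3 -20.2]
scene pin 0.74 [ 0.6776 -0.2515  0.2049] [152.9 -24.8 -15.7]
scene pole 0.71 [ 0.5389 -0.2566  0.1411] [  2.5   1.5 -17.9]
wrist pole 0.62 [ 0.5378 -0.2556  0.1431] [  2.3   0.8 -20.3]
```

The pole is seated: the pin is back at z 0.205 and the force has risen to a firm stop. Relaxing the push and releasing.

Request:
step_arm:
  series:
    - [-1,0,0,-3,0]
    - [-1,0,0,-4,0]
    - [-1,0,0,-4,0]

```text
time: 28.82
tool_pos: [0.5442, -0.2572, 0.124]
ee_rot: [3.081, -0.464, -0.154]
wrist_force: [-2.0, 1.0, 8.1]
width: 0.026
```

Request:
step_arm:
  series:
    - [0.3,0,0,0,0]
    - [1,0,0,0,0]
    - [1,0,0,0,0]
    - [1,0,0,0,0]
    - [1,0,0,0,0]
    - [1,0,0,0,0]
    - [1,0,0,0,0]
    - [1,0,0,0,0]
    - [1,0,0,0,0]
    - [1,0,0,0,0]

```text
time: 30.08
tool_pos: [0.5434, -0.2567, 0.1226]
ee_rot: [3.082, -0.461, -0.154]
wrist_force: [-0.6, -0.3, -0.1]
width: 0.094
```

```bash
python3 - <<'E'
from h import *
o,R=st(); 
for c in ('top','wrist'):
  s=cams.snapshot(c); save(s,c+'14')
  for l in ['pin','pole']:
    for r in models.pinpoint(s,l)[:1]: 
        p=np.array(r['position']); print(c,l,round(r['p'],2),p.round(4))
E
```

```text
30.07 tcp [ 0.5434 -0.2567  0.1226] rpy [176.6 -26.4  -8.8] q [-0.622 -0.089  1.788  0.175  1.007  1.056] w 0.094 f [-0.6 -0.3 -0.1]
top pin 0.66 [ 0.6756 -0.2534  0.2035]
top pole 0.61 [ 0.5366 -0.2556  0.142 ]
wrist pole 0.67 [ 0.5391 -0.2553  0.1404]
```

Released with no force. Withdrawing along the tool axis and checking.

Request:
step_arm:
  series:
    - [1,0,0,-40,0]
    - [1,0,0,-90,0]
    - [1,0,0,-150,0]
    - [1,0,0,-169,0]
    - [1,0,0,-169,0]
    - [1,0,0,-169,0]

```text
time: 31.12
tool_pos: [0.4705, -0.2349, 0.2718]
ee_rot: [3.083, -0.459, -0.154]
wrist_force: [0.1, 0.2, -0.1]
width: 0.0939
```

```bash
python3 - <<'E'
from h import *
o,R=st()
for c in ('scene','top','wrist'):
  s=cams.snapshot(c); save(s,c+'15')
  for l in ['pin','pole','rest','pin_rest','eye','stand']:
    for r in models.pinpoint(s,l)[:1]: print(c,l,round(r['p'],2),np.array(r['position']).round(4))
  if c!='wrist':
    for l in ['spray_can','glue_bottle','screw_jar','hammer','tape_roll','offcut','file']:
        for r in models.pinpoint(s,l)[:1]: print(c,l,round(r['p'],2),np.array(r['position']).round(3))
im=s['pixels'][:,:,::-1].copy(); y=np.radians(-8.3); c=np.cos(np.radians(25));sn=np.sin(np.radians(25))
X=np.array([c*np.cos(y),c*np.sin(y),sn]);Y=np.array([-np.sin(y),np.cos(y),0]);Z=np.cross(X,Y);O=np.array([.536,-.254,.140])
f=lambda a:tuple(int(v) for v in proj(s,O+X*a[0]+Y*a[1]+Z*a[2]))
for a,b in [((-.055,.013,.012),(.045,.013,.012)),((-.055,-.013,.012),(.045,-.013,.012)),((.045,0,.005),(.15,0,.005)),((.15,0,0),(.15,.05,0))]: cv2.line(im,f(a),f(b),(0,0,255),1)
q=cv2.imread('pics/scene15.png')[130:300,200:430]
cv2.imwrite('pics/c15.png',np.hstack([cv2.resize(im[10:280,180:380],(400,540)),cv2.resize(q,(400,296)).__class__(shape=(0,))]) if 0 else np.hstack([cv2.resize(im[10:280,180:380],(380,513)),cv2.resize(q,(420,513))]))
E
```

```text
31.12 tcp [ 0.4705 -0.2349  0.2718] rpy [176.6 -26.3  -8.8] q [-0.689 -0.32   1.678  0.18   1.357  1.049] w 0.0939 f [ 0.1  0.2 -0.1]
scene pin 0.61 [ 0.674  -0.255   0.2075]
scene pole 0.67 [ 0.5362 -0.2571  0.1392]
scene rest 0.92 [ 0.54   -0.2538  0.1364]
scene pin_rest 0.66 [ 0.6758 -0.2441  0.1988]
scene eye 0.72 [0.6636 0.0984 0.1922]
scene stand 0.98 [ 0.535  -0.2501 -0.0016]
scene spray_can 0.75 [ 0.49   0.371 -0.003]
scene glue_bottle 0.7 [ 0.634 -0.42  -0.   ]
scene screw_jar 0.92 [ 0.321 -0.382  0.002]
scene hammer 0.54 [0.301 0.361 0.   ]
scene tape_roll 0.84 [ 0.434 -0.019 -0.003]
scene offcut 0.8 [0.44  0.143 0.001]
scene file 0.71 [ 0.454 -0.54   0.002]
top pin 0.65 [ 0.6715 -0.2521  0.2062]
top pole 0.68 [ 0.5354 -0.2507  0.1439]
top rest 0.61 [ 0.5365 -0.2562  0.1387]
top pin_rest 0.23 [ 0.6852  0.0991 -0.0023]
top eye 0.58 [0.658  0.1009 0.1926]
top stand 0.62 [ 5.377e-01 -2.567e-01 -1.000e-04]
top spray_can 0.64 [0.492 0.369 0.003]
top glue_bottle 0.67 [ 0.631 -0.421  0.002]
top screw_jar 0.85 [ 0.324 -0.386 -0.001]
top hammer 0.61 [ 0.3    0.358 -0.001]
top tape_roll 0.8 [ 0.434 -0.02   0.002]
top offcut 0.78 [0.438 0.143 0.001]
top file 0.94 [ 0.451 -0.541 -0.002]
wrist pin 0.86 [ 0.6743 -0.2525  0.2094]
wrist pole 0.66 [ 0.5349 -0.2531  0.1395]
wrist rest 0.74 [ 0.5356 -0.2556  0.1444]
wrist stand 0.65 [ 0.5352 -0.2566 -0.003 ]
```

View pics/c15.png

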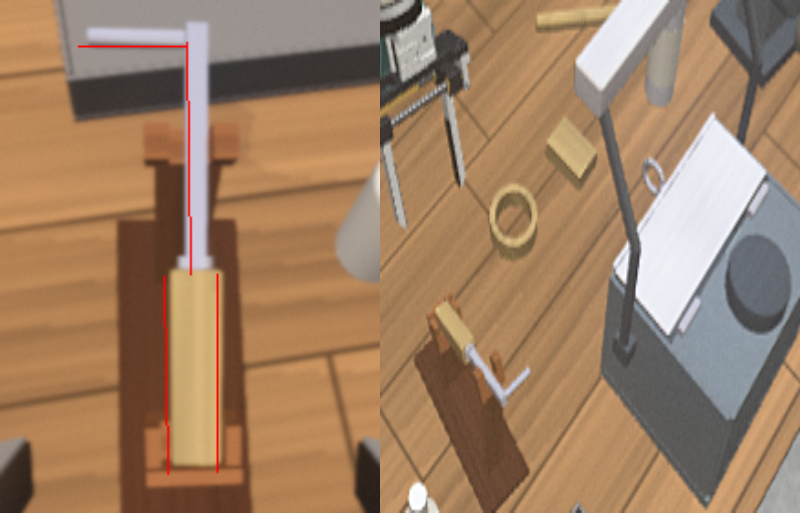

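The pole lies in the saddle and fork about 3–5 mm and 2° from its original lie, within the play of its seats. The flap is level with the eye at z 0.192, and the bystanders are unmoved to within the networks' error. Handing in.

```bash
python3 -c "
from bench import robot
print(robot.close_job())"
```

```text
the job is handed in; nothing more can be done
None
```

The flap is shut, the pole is back in its stand, and I handed the job in at about 31 s of the 58 s.

**How it went**
- **Leaning the hand:** Moves can't tilt the hand directly, so I used the arm's behaviour at the edge of its reach. Repeated outward pushes in free air built up a lean of about 26°.
- **Hooking and closing:** I gripped the pole square to its slope and slid the pin through the ring. I drew the flap down slowly along its arc to the stop, feeling about 5 N there.
- **Unhooking:** I centred the pin in the ring and slid it out sideways. The pole then went back into the saddle and fork, I released it, and the hand backed away.

**Last checks**
- **Flap:** It is level, with the eye at z ≈ 0.192–0.194 m against a hinge height of 0.195 m.
- **Bystanders:** All seven are where they were, within about 6 mm. That is roughly the networks' error; the screw jar differed most.
- **Forces:** Wrist readings taken between moves stayed around 32 N at most, while pressing the pole into its seat. The gripper was clear of everything at the end.

**Not perfect**
- **Pole in the grip:** It pivoted about 5° at the flap stop. I pressed it back by letting its butt bear on the saddle.
- **Pole in the stand:** It now lies about 3 mm further forward and about 2° off in yaw from its first position. The pin is about 5 mm to the side and 3 mm higher than before. It still rests within the play of the saddle and fork.

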